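# Cap a tracing-projector lens and hold it pressed in the spring V-block

### The job

While the lens barrel still lies on its wooden rest, push its red cap fully home so that no brass shows. Then lift the barrel out, lay it centred along the groove of the aluminium V-block, and press it down evenly on both faces so that the spring bed sinks about half its 12 mm travel. Finish still gripping it and holding it pressed there, and do not knock over the ink bottles, the jar or the pencil pot.

Things in the scene. Friction and masses are not known exactly. Their poses are not given: they have to be found in the camera images.
- barrel: black cylindrical lens barrel, 36 mm in diameter, 100 mm long, 0.22 to 0.37 kg, lying level. Origin on its axis at mid-length, 39.5 mm above the table at the start; its x axis runs along the barrel, away from the red cap (cap at the -x end). A brass spigot, 30 mm in diameter, goes from that end into the cap. Grip it across its diameter at mid-length, from above
- cap (a joint): how far the red cap stands out from fully home, in m: 0 = home, shoulder to shoulder with the black barrel; 0.007 to 0.012 at the start, at most 0.014. Tight push fit: sliding takes about 5 N along the barrel's axis and it stays where it is left. The cap does not come off
- cap_face (a point): centre of the flat outer end of the red cap, on the barrel's axis (cap 35 mm in diameter, 22 mm long); 72 mm from the barrel's origin when the cap is home. Push it along the barrel's +x
- rest: fixed wooden rest under the barrel, base 124 x 70 x 8 mm; origin at the centre of its underside, x axis along the barrel. Two V saddles, 34 mm either side of the middle, 34 mm high, leave 52 mm between them for the fingers. A stop at its +x end, 50 mm high, 2 to 10 mm beyond the barrel, takes the push on the cap; the -x end is open. Place and yaw vary; it may swap sides with the V-block
- vbase: fixed blue base plate of the V-block, 130 x 90 x 14 mm; origin at the centre of its underside, x axis along the groove. Place and yaw vary. On it rides the aluminium V-block: a 90 degree groove, 53 mm wide at its mouth, made of two pairs of 45 degree faces, each 20 mm long, 25 to 45 mm either side of the middle
- vbed (a joint): how far the aluminium V-block has sunk on its springs, in m: 0 = up and free, 0.012 = bottomed. It starts to sink at about 1 N of load and then sinks 1 mm for each 1.5 N; the barrel's own weight alone sinks it 1 to 2 mm. The bed also floats sideways across the groove by up to 4 mm either way against soft centring springs (0.3 N per mm), so it settles under the barrel
- seat (a point): where the barrel's origin should be once seated and centred (either way round) in the V-block; moves with the bed. x axis along the groove, z up; 67.5 mm above the table with the bed up. The top of the block is about 2 mm above this point, the groove's bottom line 25.5 mm below it. A cross slot in the middle, 50 mm wide, takes the fingers; its floor is 31 mm below this point
- ink_a: amber closed ink bottle; origin at the centre of its underside, 32 mm across, 65 mm tall
- ink_b: green closed ink bottle; origin at the centre of its underside, 32 mm across, 65 mm tall
- ink_c: clear closed ink bottle; origin at the centre of its underside, blue cap, 36 mm across, 75 mm tall
- jar: amber jar, 54 mm across, 60 mm tall; origin at the centre of its underside
- pencil_pot: white ceramic pot with pencils, 80 mm across, 140 mm tall in all; origin at the centre of its underside
Mind the look-alikes: they are no part of the job. Of the things that look like the barrel, the smaller one is meant. What is shaped like the vbase but purple is not meant.

How it is judged:
By the outcome, as a careful person would: the job done as asked, in the order asked, and still so for the second after the job is handed in, while the arm keeps its last pose, push and grip.
It also fails if it takes over 48 s, if anything falls off the work surface, if the arm or the gripper's body presses on something with over 40 N, if the wrist force passes 120 N, or if a joint passes its speed limit or range.

### The arm

A 6-joint arm with a two-finger parallel gripper is mounted at the origin on the work surface. World frame = base frame: x ahead of the robot, y to its left, z up, the work surface at z = 0. Lengths are in mm, angles in rad, forces in N, time in s.
With the tool pointing down it reaches from about 275 to 1000 mm from the base axis. Payload 8.4 kg.
Tool frame: the origin (TCP) lies midway between the tips of the shut fingers; the grasp point (between the pads) lies 19 mm behind it (r.grip_point_offset is the distance from the TCP to the grasp point, in mm); z points along the fingers, y is the line along which they close (so a half turn about z gives the same grasp; the last joint's range is limited). The gripper opens to 85 mm and grips with 20 to 120 N. Pads are 22 mm wide; open, the fingers measure 114 mm over their backs; the gripper's body (76 mm by 85 mm) begins 54 mm behind the grasp point. The pads swing forward as they close: fully open they stand 13 mm farther back than shut.
Start: joints at [1.199, 0.353, 1.633, -0, 1.155, -0.002], TCP at [225.892, 582.753, 231.281] pointing down, gripper open.
Joint ranges: [-2.63, 2.63], [-0.92, 2.1], [0.06, 2.66], [-1.3, 4.44], [0, 2.69], [-3.02, 3.02]. Speed limits (rad/s): [2.22, 2.22, 2.79, 3.14, 3.14, 3.14].

### API

Orientations are given as [roll, pitch, yaw] about the fixed x, y, z axes, in that order (R = Rz(yaw) Ry(pitch) Rx(roll)).
In Python, from rig import r gives the robot as it stands. The module is installed in compiled form; this text tells all that it offers.
- The arm moves only by the shell command python3 -m creep 'ROWS' [FORCE]. ROWS is text: rows parted by semicolons, each of 7 numbers parted by spaces: the turn, a rotation vector about the tool's x, y, z in degrees, then the shift along the tool's x, y, z in m, then the closure in counts, from 0 (fully open) to 255 (shut). A call has 1 to 8 rows; each row is the pose to reach, as a shift and turn from the pose commanded when the call began, along the tool's axes at that moment; what a row does not reach only later rows make up. A row lasts 1/8 s, in which the tool goes at most 62.5 mm and 10.7 degrees, less where a joint would pass 70% of its speed; a pose out of reach is approached as far as the arm can. A call with a gripper value outside its range is refused whole. The fingers move at their own pace and stop on an object; FORCE is the grip in N (left out, the last holds). Time passes only in rows, so rows that repeat a pose let the fingers close. It gives the time, the measured TCP pose, the force, the opening and the grip force at its end, in the units of the state.
- r.sense(): the state, without advancing time (a new reading comes with each control period).
- r.grab_frame(name): name is "scene" or "side" or "wrist"; returns a dict with "img" (420x560x3 uint8, red, green, blue), "range_z" (420x560 float32, mm along the optical axis (not along the pixel's ray), 0 where there is no reading), "K" (3x3 intrinsics, pixels), "world_from_camera" (4x4, takes a point from camera to world coordinates). Camera axes: x right, y up, looking along -z (the intrinsics and any distortion apply to the point x, -y, -z); pixel columns grow to the right and rows downward; lengths in mm; the calibration is good to about 2 mm. The wrist camera is an equidistant fisheye: a pixel r from the principal point sees the ray r / f radians off the axis. A picture is of the moment at which its call begins.
- r.sign_off(): hands the job in; it is judged then, once.
The state is a dict: "clock": time; "qpos": joint angles; "qvel": joint speeds; "joint_efforts": joint torques, N m; "eef_pos": TCP position; "tcp_rot": TCP orientation; "contact_force": force on the tool from outside, world axes, zero at the start; "wrist_torque": the same for the moment, N m; "opening": opening from 0.0 (shut) to 1.0 (fully open); "grasp_force": force on a finger pad.
Only numpy, scipy, OpenCV 4.12 (cv2) and the standard library are available. Lean on these libraries where they do the work, as an engineer would, in place of code of your own. Each camera call takes 0.05 s, during which the arm holds its last target. There are 200 camera calls.

## Working session

There is one attempt and no reset: what is moved stays moved. The work goes in short steps, Python scripts to look and compute and a shell command to move; the robot and the scene stay as the last step left them, time stands still between calls to the robot, and variables do not carry over. Pictures are saved under pics/ and viewed, at most 10 in all, crops included, and the job is handed in when it is done.

```bash
mkdir -p pics; cat > h.py <<'E'
import numpy as np, cv2
from rig import r
def grab(n,tag=None):
    f=r.grab_frame(n)
    np.savez(f'{tag or n}.npz',**f)
    cv2.imwrite(f'pics/{tag or n}.png',f['img'][:,:,::-1]); return f
def load(t): return dict(np.load(f'{t}.npz'))
def pts(f,fish=False):
    K=f['K'];h,w=f['range_z'].shape
    u,v=np.meshgrid(np.arange(w),np.arange(h))
    x=(u-K[0,2])/K[0,0];y=(v-K[1,2])/K[1,1]
    if fish:
        t=np.hypot(x,y)+1e-9;s=np.tan(t)/t;x=x*s;y=y*s
    z=f['range_z']
    P=np.stack([x*z,-y*z,-z,np.ones_like(z)],-1)@f['world_from_camera'].T
    P=P[...,:3];P[z<=0]=np.nan
    return P
E
python3 - <<'E'
from h import *
for n in('scene','side'):
    f=grab(n,n+'0');print(n,f['K'].tolist(),f['world_from_camera'].round(2).tolist())
a=cv2.imread('pics/scene0.png');b=cv2.imread('pics/side0.png')
print(r.sense())
E
```

```text
scene [[524.8337616671394, 0.0, 268.67750460446416], [0.0, 524.8337616671394, 212.3121068245991], [0.0, 0.0, 1.0]] [[0.41, -0.69, 0.6, 1458.85], [0.91, 0.3, -0.28, -330.94], [0.02, 0.66, 0.75, 1207.77], [0.0, 0.0, 0.0, 1.0]]
side [[424.15159428613873, 0.0, 276.31075056630846], [0.0, 424.15159428613873, 212.0043209014971], [0.0, 0.0, 1.0]] [[-0.99, 0.11, -0.12, 460.53], [-0.17, -0.66, 0.74, 863.68], [0.0, 0.75, 0.66, 774.29], [0.0, 0.0, 0.0, 1.0]]
{'clock': 0.1, 'qpos': array([ 1.19859527e+00,  3.53620739e-01,  1.63405457e+00, -1.73885961e-05,
        1.15520205e+00, -2.34944329e-03]), 'qvel': array([-0.00155362, -0.00122329, -0.00182488,  0.00130124,  0.00046585,
       -0.00214466]), 'joint_efforts': array([-2.66444309e-03, -6.06354475e+01, -3.42815959e+01, -1.70467283e-04,
        4.08781314e-03,  3.87839998e-05]), 'eef_pos': array([225.74325207, 582.3491424 , 230.61284126]), 'tcp_rot': array([-3.14030792e+00,  1.28810131e-05,  2.77174808e+00]), 'contact_force': array([ 0.02052027, -0.09542927, -1.6296418 ]), 'wrist_torque': array([-0.01376922,  0.0018375 ,  0.03001886]), 'grasp_force': 0.0, 'opening': 1.000702633669408}
```

View pics/scene0.png

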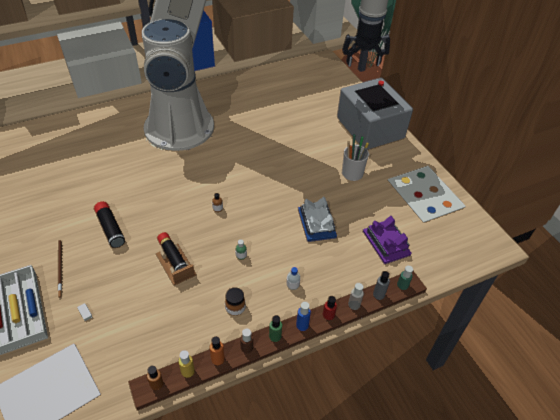

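View pics/side0.png

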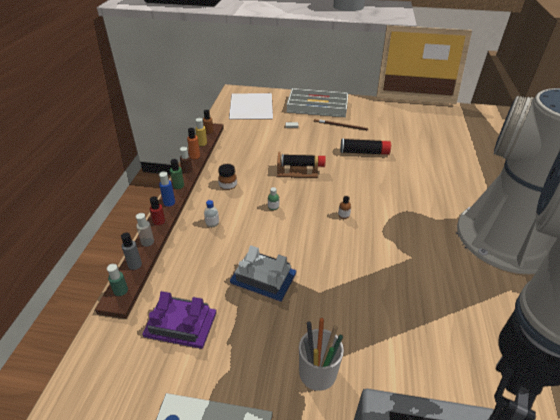

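Scene picture: the barrel candidates are the one on the wooden rest at (173,253) and the larger one lying on the table at (110,225). I choose the smaller, on the rest. The V-blocks are blue-based at (318,220), which I want, and purple at (387,240), a decoy. I'll check this in one close crop and take positions from the depth.

```bash
python3 - <<'E'
from h import *
s=load('scene0');d=load('side0')
a=cv2.resize(s['img'][215:295,135:215],(400,400),interpolation=cv2.INTER_CUBIC)
b=cv2.resize(d['img'][140:190,265:345],(400,250),interpolation=cv2.INTER_CUBIC)
b=cv2.copyMakeBorder(b,0,150,0,0,cv2.BORDER_CONSTANT)
cv2.imwrite('pics/crop1.png',np.hstack([a,b])[:,:,::-1])
for n,f in(('scene',s),('side',d)):
    P=pts(f);hsv=cv2.cvtColor(f['img'],cv2.COLOR_RGB2HSV)
    H,S,V=[hsv[...,i].astype(int) for i in range(3)]
    z=P[...,2]
    bx={'scene':dict(barrel=(155,230,200,285),vb=(295,195,340,245),ia=(208,190,228,215),ib=(232,235,252,262),ic=(284,263,306,292),jar=(220,285,250,318),pot=(335,140,375,182)),
        'side':dict(barrel=(270,145,335,182),vb=(225,240,300,300),ia=(335,192,355,222),ib=(264,184,284,212),ic=(200,197,222,228),jar=(215,162,240,192),pot=(290,310,345,390))}[n]
    for k,(x0,y0,x1,y1) in bx.items():
        m=np.zeros(z.shape,bool);m[y0:y1,x0:x1]=1
        if k=='barrel':
            red=m&((H<6)|(H>174))&(S>170)&(V>70)&(z>15);blk=m&(V<60)&(z>42)
            for q,mm in(('red',red),('blk',blk)):
                p=P[mm];print(n,q,len(p),np.nanmedian(p,0).round(1),np.nanmin(p,0).round(0),np.nanmax(p,0).round(0))
        elif k=='vb':
            bl=m&(H>100)&(H<125)&(S>120)&(z>5);p=P[bl];p=p[~np.isnan(p[:,0])]
            print(n,'blue',len(p),cv2.minAreaRect(p[:,:2].astype(np.float32)))
            p=P[m&(z>20)&(z<75)];print(n,'alu',len(p),cv2.minAreaRect(p[:,:2].astype(np.float32)),p[:,2].max())
        else:
            p=P[m&(z>12)];print(n,k,len(p),cv2.minEnclosingCircle(p[:,:2].astype(np.float32)),p[:,2].max())
E
```

```text
scene red 54 [ 504.3 -205.7   52.3] [ 491. -219.   48.] [ 516. -189.   61.]
scene blk 327 [ 570.6 -197.8   53.6] [ 521. -215.   42.] [ 627. -175.   61.]
scene blue 243 ((599.5247192382812, 237.93963623046875), (89.06713104248047, 130.02333068847656), 76.11554718017578)
scene alu 894 ((596.8472290039062, 237.67225646972656), (85.37027740478516, 114.90890502929688), 77.05266571044922) 72.99762733483794
scene ia 149 ((427.0858459472656, -13.826149940490723), 17.295637130737305) 66.74435029951223
scene ib 166 ((619.3153076171875, -16.244386672973633), 17.260784149169922) 68.54207322006596
scene ic 231 ((768.0252685546875, 74.20822143554688), 18.45427703857422) 79.26717711128617
scene jar 453 ((767.8756713867188, -93.97564697265625), 28.11600685119629) 66.49740105211868
scene pot 883 ((410.9675598144531, 483.3451232910156), 96.95457458496094) 141.70723555158725
side red 63 [ 501.7 -189.2   50.2] [ 493. -208.   34.] [ 512. -180.   58.]
side blk 233 [ 569.2 -183.2   51.6] [ 524. -202.   42.] [ 614. -170.   59.]
side blue 375 ((594.377685546875, 243.38504028320312), (89.8963623046875, 128.44651794433594), 76.2580795288086)
side alu 1599 ((594.3370971679688, 241.59263610839844), (85.23958587646484, 110.4187240600586), 76.49322509765625) 68.35988085509325
side ia 195 ((421.1493225097656, -7.807274341583252), 16.38140869140625) 65.89438245257327
side ib 184 ((614.8234252929688, -10.1005220413208), 16.777233123779297) 66.4072623871482
side ic 275 ((762.8362426757812, 82.4708023071289), 18.461719512939453) 77.18668403497259
side jar 371 ((764.6866455078125, -87.19586181640625), 26.98574447631836) 61.84618803544879
side pot 2259 ((447.60430908203125, 452.0626220703125), 40.35179138183594) 143.6411816479732
```

View pics/crop1.png

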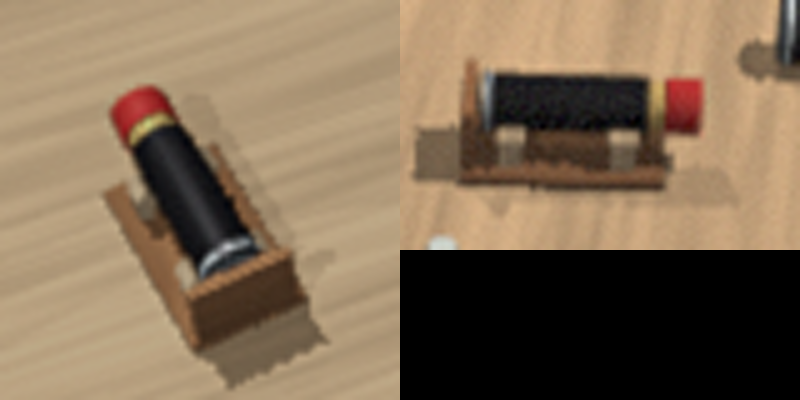

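The crop confirms it: the barrel is on the wooden rest, with the brass ring showing next to the red cap at (150,125) and the stop at the far end. Next I'll go above it and look with the wrist camera.

```bash
cat >> h.py <<'E'
from scipy.spatial.transform import Rotation as Ro
def togo(xyz,yawdeg,pitch=0.):
    s=r.sense();R=Ro.from_euler('xyz',s['tcp_rot']).as_matrix()
    T=Ro.from_euler('xyz',[180,pitch,yawdeg],degrees=True).as_matrix()
    print('turn',np.degrees(Ro.from_matrix(R.T@T).as_rotvec()).round(2),'shift m',(R.T@(np.array(xyz)-s['eef_pos'])/1000).round(4),'t',s['clock'])
E
python3 -m creep '0 0 -27 -0.556 -0.62 0.031 0;0 0 -27 -0.556 -0.62 0.031 0;0 0 -27 -0.556 -0.62 0.031 0;0 0 -27 -0.556 -0.62 0.031 0;0 0 -27 -0.556 -0.62 0.031 0;0 0 -27 -0.556 -0.62 0.031 0;0 0 -27 -0.556 -0.62 0.031 0;0 0 -27 -0.556 -0.62 0.031 0'
python3 -c "
from h import *
togo([520,-196,200],186)"
```

```text
clock: 1.1
eef_pos: [402.8, 113.4, 212.7]
tcp_rot: [3.142, 0.001, -3.04]
contact_force: [1.6, 0.1, -0.1]
opening: 1.005
grasp_force: 0.0
turn [ 0.01  0.03 -0.17] shift m [-0.0852 -0.3197  0.0127] t 1.1
```

```bash
python3 -m creep '0 0 0 -0.085 -0.315 0.013 255;0 0 0 -0.085 -0.315 0.013 255;0 0 0 -0.085 -0.315 0.013 255;0 0 0 -0.085 -0.315 0.013 255;0 0 0 -0.085 -0.315 0.013 255;0 0 0 -0.085 -0.315 0.013 255;0 0 0 -0.085 -0.315 0.013 255' 30
python3 -c "
from h import *
f=grab('wrist','w1');print(f['K'].tolist(),f['world_from_camera'].round(2).tolist(),r.sense()['eef_pos'])"
```

```text
clock: 1.98
eef_pos: [518.5, -189.7, 199.1]
tcp_rot: [3.141, -0.001, -3.042]
contact_force: [-0.9, 0.4, 0.2]
opening: 0.003
grasp_force: 0.0
[[325.19226210127806, 0.0, 281.6074454355789], [0.0, 325.19226210127806, 208.1124921013403], [0.0, 0.0, 1.0]] [[-0.1, -0.95, -0.29, 444.4], [0.99, -0.1, -0.03, -198.43], [0.0, -0.29, 0.96, 342.14], [0.0, 0.0, 0.0, 1.0]] [ 518.20182287 -188.65288545  199.22547222]
```

View pics/w1.png

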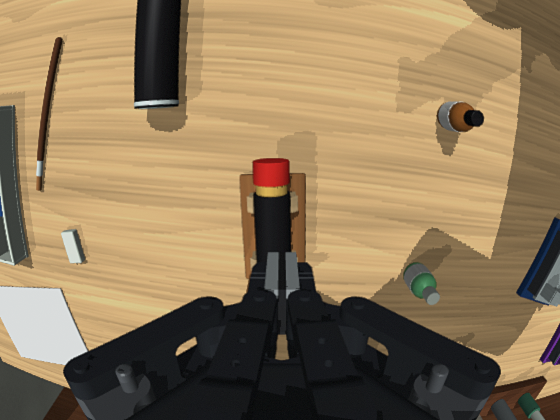

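The wrist picture shows the red cap at (271,172), the brass at (271,190), the black body below at (272,225), and the rest's left and right edges at x = 245 and 303.

```bash
python3 - <<'E'
from h import *
f=load('w1');P=pts(f,True);hsv=cv2.cvtColor(f['img'],cv2.COLOR_RGB2HSV)
H,S,V=[hsv[...,i].astype(int) for i in range(3)];z=P[...,2]
roi=np.zeros(z.shape,bool);roi[150:252,240:305]=1
red=roi&((H<6)|(H>174))&(S>170)&(V>70)&(z>35);blk=roi&(V<60)&(z>40)&(z<75)
brs=roi&(H>14)&(H<30)&(S>100)&(z>46)&(np.indices(z.shape)[0]<200)
for k,m in(('red',red),('brs',brs),('blk',blk)):
    p=P[m];p=p[~np.isnan(p[:,0])];print(k,len(p),p.mean(0).round(1),p.min(0).round(1),p.max(0).round(1))
# axis per row: midline via image columns' edges
for m in(red,blk):
  for v in range(160,250,8):
    c=np.where(m[v])[0]
    if len(c)>10:
        q=P[v,c];print(v,c.min(),c.max(),((q[0]+q[-1])/2).round(1),np.nanmax(q[:,2]).round(1),np.hypot(*(q[0]-q[-1])[:2]).round(1))
w=roi&(z>4)&(z<12)&(np.indices(z.shape)[0]<260);p=P[w];p=p[~np.isnan(p[:,0])].astype(np.float32)
print('base',len(p),cv2.minAreaRect(p[:,:2]),p[:,2].mean())
E
```

```text
red 926 [ 500.1 -202.7   53. ] [ 489.1 -220.1   35.1] [ 513.1 -185.7   58.8]
brs 301 [ 518.  -200.9   52.7] [ 511.7 -215.2   46.1] [ 524.3 -187.5   57.1]
blk 2000 [ 548.5 -196.7   54.1] [ 520.4 -217.5   40.3] [ 581.5 -176.3   59.7]
160 256 288 [ 490.8 -202.8   40.2] 42.8 30.1
168 253 288 [ 497.4 -203.3   46.5] 58.8 32.2
176 253 288 [ 505.2 -202.7   44.8] 58.4 32.6
184 255 286 [ 511.7 -201.9   49.7] 57.8 28.6
200 254 289 [ 528.1 -199.6   45.4] 58.7 33.2
208 254 289 [ 536.2 -198.9   45. ] 59.3 33.5
216 254 290 [ 545.1 -197.6   42.2] 58.3 35.0
224 255 290 [ 552.  -196.3   45.8] 59.3 33.9
232 255 290 [ 561.  -195.6   43.8] 58.6 34.4
240 256 290 [ 568.9 -194.3   45.4] 57.9 33.6
248 256 290 [ 577.7 -193.5   45. ] 58.3 33.9Traceback (most recent call last):
  File "<stdin>", line 16, in <module>
cv2.error: OpenCV(4.12.0) /io/opencv/modules/imgproc/src/convhull.cpp:143: error: (-215:Assertion failed) total >= 0 && (depth == CV_32F || depth == CV_32S) in function 'convexHull'
```

```bash
python3 -c "
from h import *
togo([458.4,-208.2,27],187)"
```

```text
turn [ 0.06 -0.07 -1.22] shift m [ 0.0612 -0.0136  0.1723] t 2.025
```

```bash
python3 -m creep '0 0 -1.2 0.061 -0.0135 0.01 255;0 0 -1.2 0.061 -0.0135 0.07 255;0 0 -1.2 0.061 -0.0135 0.13 255;0 0 -1.2 0.061 -0.0135 0.172 255;0 0 -1.2 0.061 -0.0135 0.172 255;0 0 -1.2 0.061 -0.0135 0.172 255'
python3 -c "
from h import *
togo([458.4+18*.9925,-208.2+18*.122,27],187);s=r.sense();print(s['eef_pos'],s['contact_force'])"
```

```text
clock: 2.78
eef_pos: [460.4, -208.5, 29.1]
tcp_rot: [-3.141, 0.001, -3.018]
contact_force: [0.4, 0.7, 1.2]
opening: -0.003
grasp_force: 0.0
turn [-0.03  0.06  0.08] shift m [-0.016   0.0005  0.0022] t 2.775
[ 460.39594368 -208.45107546   29.14754575] [0.37627871 0.74593012 1.21625561]
```

```bash
python3 -m creep '0 0 0 -0.008 0 0 255;0 0 0 -0.016 0 0 255;0 0 0 -0.02 0 0 255;0 0 0 -0.023 0 0 255;0 0 0 -0.026 0 0 255;0 0 0 -0.026 0 0 255'
python3 -m creep '0 0 0 -0.002 0 0 255;0 0 0 -0.004 0 0 255;0 0 0 -0.006 0 0 255;0 0 0 -0.006 0 0 255'
```

```text
clock: 3.52
eef_pos: [484.8, -205.8, 27.6]
tcp_rot: [3.141, -0.001, -3.019]
contact_force: [-4.3, -1.1, 3.0]
opening: -0.001
grasp_force: 2.1
clock: 4.03
eef_pos: [490.8, -205.1, 27.6]
tcp_rot: [3.141, -0.001, -3.019]
contact_force: [-4.2, -1.0, 3.2]
opening: -0.0
grasp_force: 2.4
```

```bash
python3 -m creep '0 0 0 -0.0015 0 0 255;0 0 0 -0.003 0 0 255;0 0 0 -0.0045 0 0 255;0 0 0 -0.0045 0 0 255'
python3 -c "
from h import *
f=grab('wrist','w2')"
```

```text
clock: 4.53
eef_pos: [493.2, -204.5, 27.4]
tcp_rot: [3.14, -0.005, -3.019]
contact_force: [-12.4, -4.6, 8.4]
opening: 0.001
grasp_force: 6.7
```

View pics/w2.png

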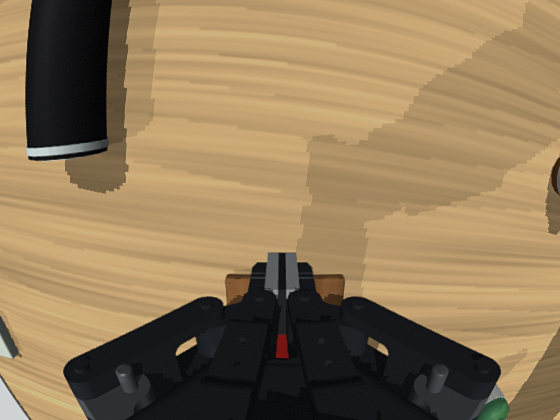

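The wrist camera can't see the cap now, only the rest's edge at (235,285). Motion has stalled at 13 N, so the cap seems home against the stop. I'll push slightly harder to be sure, then back off and look.

```bash
python3 -m creep '0 0 0 -0.001 0 0 255;0 0 0 -0.002 0 0 255;0 0 0 -0.002 0 0 255'
python3 -m creep '0 0 0 0.01 0 0 255;0 0 0 0.04 0 0 0;0 0 0 0.04 0 -0.06 0;0 0 0 0.04 0 -0.12 0;0 0 0 0.03 0 -0.165 0;0 0 0 0.03 0 -0.165 0' 
python3 - <<'E'
from h import *
f=grab('wrist','w3');d=grab('side','side1')
b=cv2.resize(d['img'][140:190,265:345],(560,350),interpolation=cv2.INTER_CUBIC)
cv2.imwrite('pics/c3.png',np.vstack([cv2.resize(f['img'][130:280,200:350],(560,560))[:240],b])[:,:,::-1])
P=pts(f,True);hsv=cv2.cvtColor(f['img'],cv2.COLOR_RGB2HSV)
H,S,V=[hsv[...,i].astype(int) for i in range(3)];z=P[...,2]
roi=np.zeros(z.shape,bool);roi[130:330,200:350]=1
red=roi&((H<6)|(H>174))&(S>170)&(V>70)&(z>35)
brs=roi&(H>14)&(H<30)&(S>100)&(z>46)&(z<70)
for k,m in(('red',red),('brs',brs)):
    p=P[m];p=p[~np.isnan(p[:,0])];print(k,len(p), p.mean(0).round(1) if len(p) else '',p.min(0).round(1) if len(p) else '',p.max(0).round(1) if len(p) else '')
# black midline per row
for v in range(140,330,10):
    for nm,m in (('r',red),('b',roi&(V<60)&(z>40)&(z<75))):
        c=np.where(m[v])[0]
        if len(c)>10:
            q=P[v,c];print(nm,v,c.min(),c.max(),((q[0]+q[-1])/2).round(1),np.nanmax(q[:,2]).round(1))
print(r.sense()['eef_pos'],r.sense()['tcp_rot'])
E
```

```text
clock: 4.95
eef_pos: [493.1, -204.3, 27.1]
tcp_rot: [3.139, -0.008, -3.018]
contact_force: [-20.2, -9.7, 12.7]
opening: -0.003
grasp_force: 10.6
clock: 5.7
eef_pos: [471.4, -209.0, 196.7]
tcp_rot: [-3.137, 0.008, -3.019]
contact_force: [-0.1, -0.3, -1.7]
opening: 1.003
grasp_force: 0.0
red 956 [ 512.8 -201.8   51.6] [ 502.3 -219.1   35. ] [ 527.9 -184.1   58.5]
brs 35 [ 626.3 -189.9   48.7] [ 621.9 -218.1   46. ] [ 631.8 -157.6   51.4]
r 230 269 303 [ 510.7 -201.9   44.7] 58.5
r 240 269 302 [ 520.9 -201.2   45.5] 58.2
b 250 269 303 [ 532.2 -199.1   44.2] 57.0
b 260 269 303 [ 543.2 -197.6   44.5] 58.1
b 270 269 302 [ 554.  -196.9   45.9] 58.8
b 280 269 302 [ 566.4 -195.2   44.8] 57.8
b 290 270 301 [ 576.9 -193.8   47.6] 58.2
b 300 269 301 [ 590.8 -192.7   45.8] 57.8
b 310 270 300 [ 605.  -190.8   44.5] 58.6
b 320 270 300 [ 618.3 -189.1   45.3] 58.5
[ 468.35787922 -207.8851799   192.75890855] [-3.14108846e+00  1.41872224e-03 -3.01899559e+00]
```

View pics/c3.png

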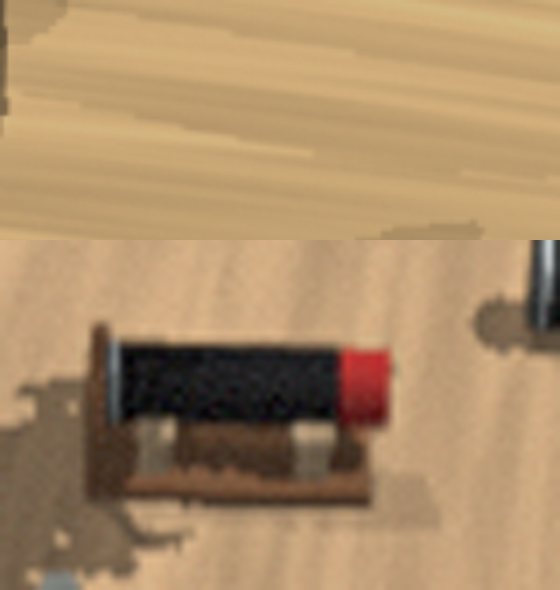

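The side crop shows the red cap at (365,385) meeting the black body with no brass, so the cap is home. Next is the grasp.

```bash
python3 -c "
from h import *
togo([574.5,-194.3,19],187)"
```

```text
turn [-0.03  0.08  0.02] shift m [-0.1068  0.0006  0.1739] t 5.8
```

```bash
python3 -m creep '0 0 0 -0.06 0.0005 0 0;0 0 0 -0.107 0.0005 0.03 0;0 0 0 -0.107 0.0005 0.08 0;0 0 0 -0.107 0.0005 0.13 0;0 0 0 -0.107 0.0005 0.16 0;0 0 0 -0.107 0.0005 0.173 0;0 0 0 -0.107 0.0005 0.173 0;0 0 0 -0.107 0.0005 0.173 0' 40
python3 -c "
from h import *
togo([574.5,-194.3,19],187);print(r.sense()['contact_force'])"
```

```text
clock: 6.8
eef_pos: [574.9, -194.7, 20.7]
tcp_rot: [-3.141, 0.001, -3.019]
contact_force: [-0.5, -0.3, 0.2]
opening: 1.007
grasp_force: 0.0
turn [-0.04  0.08  0.01] shift m [0.0004 0.0005 0.0017] t 6.8
[-0.48523587 -0.27668282  0.16271882]
```

```bash
python3 -m creep '0 0 0 0 0 0.001 255;0 0 0 0 0 0.001 255;0 0 0 0 0 0.001 255;0 0 0 0 0 0.001 255;0 0 0 0 0 0.001 255;0 0 0 0 0 0.001 255' 60
python3 -c "
from h import *
print(r.sense()['contact_force'])"
```

```text
clock: 7.55
eef_pos: [574.2, -193.1, 19.6]
tcp_rot: [3.14, 0.0, -3.02]
contact_force: [-1.6, 9.7, 9.5]
opening: 0.405
grasp_force: 59.1
[-1.5567779   9.71107681  9.46077106]
```

```bash
python3 -m creep '0 0 0 0 0 -0.02 255;0 0 0 0 0 -0.06 255;0 0 0 0 0 -0.11 255;0 0 0 0 0 -0.16 255;0 0 0 0 0 -0.19 255;0 0 0 0 0 -0.19 255'
python3 -c "
from h import *
print(r.sense()['contact_force'])
togo([690,217,208],166)"
```

```text
clock: 8.3
eef_pos: [575.5, -195.1, 211.8]
tcp_rot: [-3.139, 0.005, -3.019]
contact_force: [0.0, -0.2, -3.5]
opening: 0.406
grasp_force: 60.9
[ 0.03832504 -0.1568244  -3.54458108]
turn [-0.1  0.3 21. ] shift m [-0.1639  0.3951  0.0035] t 8.3
```

```bash
python3 -m creep '0 0 7 -0.0234 0.0564 0 255;0 0 14 -0.0468 0.113 0 255;0 0 21 -0.07 0.169 0 255;0 0 21 -0.0936 0.226 0 255;0 0 21 -0.117 0.282 0 255;0 0 21 -0.14 0.339 0 255;0 0 21 -0.164 0.395 0 255;0 0 21 -0.164 0.395 0 255'
python3 -m creep '0 0 0 0 0 0 255;0 0 0 0 0 0 255'
python3 -c "
from h import *
f=grab('wrist','w4');s=r.sense();print(s['eef_pos'],s['tcp_rot'],s['contact_force'])"
```

```text
clock: 9.3
eef_pos: [688.2, 221.9, 205.8]
tcp_rot: [-3.141, -0.002, 2.902]
contact_force: [0.2, -1.3, -3.1]
opening: 0.403
grasp_force: 61.3
clock: 9.55
eef_pos: [688.2, 216.1, 207.7]
tcp_rot: [-3.14, -0.001, 2.896]
contact_force: [-0.7, 0.0, -3.7]
opening: 0.403
grasp_force: 61.3
[688.4051607  216.1307238  208.09467322] [-3.14080305e+00 -8.53306138e-04  2.89600909e+00] [-0.37364106  0.06633361 -2.9090866 ]
```

View pics/w4.png

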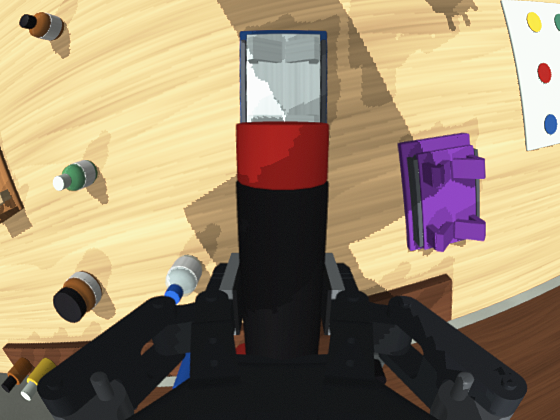

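The wrist picture shows the held barrel covering the near half of the block: its cap end is at row 123, and the blue base is visible at columns 240–327 with its far end at row 31. I'll shift sideways for a clear view.

```bash
python3 -m creep '0 0 0 0.02 0.06 0 255;0 0 0 0.03 0.11 0 255;0 0 0 0.03 0.11 0 255;0 0 0 0.03 0.11 0 255;0 0 0 0.03 0.11 0 255'
python3 -c "
from h import *
f=grab('wrist','w5');s=r.sense();print(s['eef_pos'],s['tcp_rot'],s['contact_force'])"
```

```text
clock: 10.22
eef_pos: [686.5, 329.8, 208.8]
tcp_rot: [-3.141, 0.0, 2.896]
contact_force: [-0.1, -0.5, -4.6]
opening: 0.398
grasp_force: 61.7
[686.50369745 329.92433757 208.85147401] [-3.14128731e+00  2.54486859e-05  2.89577388e+00] [-0.46395761  0.23964753 -3.32899245]
```

View pics/w5.png

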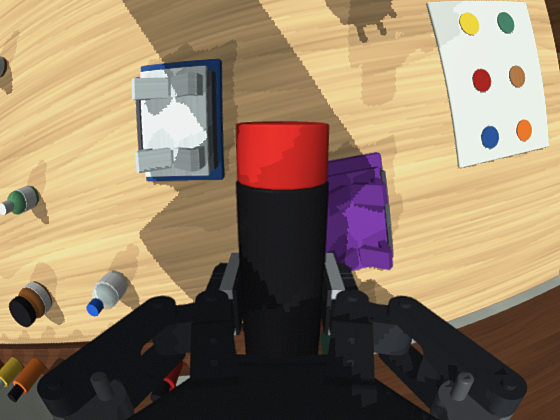

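The block is fully visible at columns 133–222, rows 58–182: blue base, four aluminium uprights, groove running up the picture.

```bash
python3 - <<'E'
from h import *
f=load('w5');P=pts(f,True);hsv=cv2.cvtColor(f['img'],cv2.COLOR_RGB2HSV)
H,S,V=[hsv[...,i].astype(int) for i in range(3)];z=P[...,2]
roi=np.zeros(z.shape,bool);roi[45:195,120:232]=1
top=roi&(z>62)&(z<78);p=P[top];print('top z',np.percentile(p[:,2],[10,50,90,99]))
p=p[p[:,2]>np.percentile(p[:,2],50)-4].astype(np.float32);print('tops',len(p),cv2.minAreaRect(p[:,:2]))
bl=roi&(H>100)&(H<125)&(S>120)&(z>5)&(z<25);p=P[bl].astype(np.float32);print('blue',len(p),cv2.minAreaRect(p[:,:2]),np.median(p[:,2]))
al=roi&(z>22)&(z<78);p=P[al];print('all alu',cv2.minAreaRect(p[:,:2].astype(np.float32)))
# project to groove axes for yaw 166
a=np.radians(166);e=np.array([np.cos(a),np.sin(a)]);n=np.array([-e[1],e[0]])
c=np.array([597,240.5])
q=P[al][:,:2]-c;S_=q@e;N=q@n;Z=P[al][:,2]
for lo,hi in((-45,-40),(-38,-32),(-30,-25),(-10,10),(25,30),(32,38),(40,45)):
    m=(S_>lo)&(S_<hi);b=np.arange(-44,45,4)
    print(lo,[ (int(x), int(np.median(Z[m&(abs(N-x)<2)]))) for x in b if (m&(abs(N-x)<2)).sum()>2])
# barrel in hand
s=r.sense();R=Ro.from_euler('xyz',s['tcp_rot']).as_matrix();Q=(P-s['eef_pos'])@R
red=((H<6)|(H>174))&(S>150)&(V>60)&(z>200);red[:, :225]=0;red[:,340:]=0
p=Q[red];print('red tool',len(p),np.percentile(p,[1,50,99],axis=0).round(1).tolist())
for v in range(130,255,15):
    m=(red[v]|((V[v]<60)&(z[v]>205)));m[:230]=0;m[335:]=0;c=np.where(m)[0]
    if len(c)>10:
        qq=Q[v,c];print(v,((qq[2]+qq[-3])/2).round(1),np.nanmin(qq[:,2]).round(1))
E
```

```text
top z [62.91959001 65.48422859 68.24643113 69.30338509]Traceback (most recent call last):
  File "<stdin>", line 6, in <module>
cv2.error: OpenCV(4.12.0) /io/opencv/modules/imgproc/src/convhull.cpp:143: error: (-215:Assertion failed) total >= 0 && (depth == CV_32F || depth == CV_32S) in function 'convexHull'
```

```bash
cat > m.py <<'E'
from h import *
mar=lambda p:cv2.minAreaRect(np.ascontiguousarray(p[:,:2],dtype=np.float32))
f=load('w5');P=pts(f,True);hsv=cv2.cvtColor(f['img'],cv2.COLOR_RGB2HSV)
H,S,V=[hsv[...,i].astype(int) for i in range(3)];z=P[...,2]
roi=np.zeros(z.shape,bool);roi[45:195,120:232]=1
p=P[roi&(z>62)&(z<78)];print('tops',len(p),mar(p))
bl=roi&(H>100)&(H<125)&(S>120)&(z>5)&(z<25);p=P[bl];print('blue',len(p),mar(p),np.median(p[:,2]))
al=roi&(z>22)&(z<78);p=P[al];print('all alu',mar(p))
a=np.radians(166);e=np.array([np.cos(a),np.sin(a)]);n=np.array([-e[1],e[0]])
c=np.array([597,240.5])
q=P[al][:,:2]-c;S_=q@e;N=q@n;Z=P[al][:,2]
for lo,hi in((-45,-40),(-38,-32),(-30,-25),(-10,10),(25,30),(32,38),(40,45)):
    m=(S_>lo)&(S_<hi);b=np.arange(-44,45,4)
    print(lo,*[f'{x}:{np.median(Z[m&(abs(N-x)<2)]):.0f}' for x in b if (m&(abs(N-x)<2)).sum()>2])
s=r.sense();R=Ro.from_euler('xyz',s['tcp_rot']).as_matrix();Q=(P-s['eef_pos'])@R
red=((H<6)|(H>174))&(S>150)&(V>60)&(z>180);red[:, :225]=0;red[:,340:]=0
p=Q[red];print('red tool',len(p),np.percentile(p,[1,50,99],axis=0).round(1).tolist())
for v in range(130,255,15):
    m=(red[v]|((V[v]<60)&(z[v]>205)));m[:230]=0;m[335:]=0;c=np.where(m)[0]
    if len(c)>10:
        qq=Q[v,c];print(v,((qq[2]+qq[-3])/2).round(1),np.nanmin(qq[:,2]).round(1))
E
python3 m.py
```

```text
tops 1072 ((595.1346435546875, 239.41563415527344), (64.75907897949219, 89.99893188476562), 76.05924987792969)
blue 1396 ((595.2560424804688, 240.5447998046875), (89.1800537109375, 128.77313232421875), 76.17879486083984) 14.183367639017547
all alu ((595.1993408203125, 239.56753540039062), (83.19666290283203, 109.97451782226562), 76.0512466430664)
-45 -40:35 -36:36 -32:37 -28:65 -24:68 -20:64 -16:60 -12:55 -8:53 -4:47 0:45 4:37 8:49 12:53 16:57 20:61 24:65 28:68 32:65
-38 -40:34 -36:36 -32:42 -28:65 -24:67 -20:64 -16:60 -12:56 -8:52 -4:48 0:45 4:45 8:49 12:53 16:57 20:61 24:65 28:68 32:64
-30 -40:33 -36:36 -32:44 -28:65 -24:67 -20:64 -16:59 -12:55 -8:51 -4:48 0:46 4:44 8:49 12:53 16:57 20:61 24:66 28:68 32:64
-10 -40:34 -36:36 -32:36 -28:36 -24:37 -20:37 -16:36 -12:36 -8:36 -4:36 0:36 4:36 8:36 12:36 16:36 20:36 24:36 28:36 32:36 36:36 40:37 44:36
25 -40:32 -36:36 -32:38 -28:64 -24:65 -20:62 -16:53 -12:54 -8:37 -4:48 0:38 4:37 8:48 12:52 16:55 20:60 24:63 28:66 32:53 36:36 40:36
32 -40:35 -36:36 -32:44 -28:65 -24:68 -20:64 -16:60 -12:56 -8:52 -4:48 0:45 4:44 8:49 12:53 16:57 20:61 24:65 28:68 32:65
40 -40:32 -36:36 -32:44 -28:65 -24:67 -20:65 -16:60 -12:55 -8:52 -4:48 0:45 4:45 8:49 12:53 16:57 20:62 24:65 28:68 32:64
red tool 5949 [[48.4, -17.5, -38.0], [59.8, -1.1, -35.1], [70.0, 15.1, -16.7]]
130 [ 67.7  -1.4 -27.7] -38.0
145 [ 62.3  -1.4 -27.1] -38.0
160 [ 56.9  -1.1 -28. ] -38.0
175 [ 51.3  -1.5 -27.3] -38.3
190 [ 45.8  -0.7 -27.8] -37.7
205 [ 40.3  -1.  -28.5] -38.6
220 [ 34.4  -1.  -28.5] -38.3
235 [ 28.   -1.2 -27.6] -38.2
250 [ 21.9  -1.2 -28.1] -38.8
```

Measured seat: about (595.1, 239.3), yaw 166.05°, groove tops 68 mm high, which agrees with the description. The barrel sits in the hand about 1.2–1.7 mm towards the tool's -x. The TCP target is (593.7, 240.9).

```bash
python3 -c "
from h import *
togo([593.7,240.9,110],166.05)"
```

```text
turn [-0.02  0.   -0.13] shift m [ 0.0684 -0.1089  0.0989] t 10.275
```

```bash
python3 -m creep '0 0 -0.1 0.03 -0.0475 0 255;0 0 -0.1 0.055 -0.088 0.01 255;0 0 -0.1 0.0685 -0.109 0.04 255;0 0 -0.1 0.0685 -0.109 0.08 255;0 0 -0.1 0.0685 -0.109 0.099 255;0 0 -0.1 0.0685 -0.109 0.099 255;0 0 -0.1 0.0685 -0.109 0.099 255'
python3 -m creep '0 0 0 0 0 0 255;0 0 0 0 0 0 255'
python3 - <<'E'
from h import *
togo([593.7,240.9,53],166.05)
d=grab('side','side2')
cv2.imwrite('pics/c4.png',cv2.resize(d['img'][205:310,200:325],(750,600),interpolation=cv2.INTER_CUBIC)[:,:,::-1][:600])
E
```

```text
clock: 11.15
eef_pos: [594.6, 242.8, 111.0]
tcp_rot: [3.14, 0.002, 2.899]
contact_force: [0.3, -0.2, -2.5]
opening: 0.406
grasp_force: 61.9
clock: 11.4
eef_pos: [593.9, 242.7, 110.6]
tcp_rot: [3.141, 0.001, 2.899]
contact_force: [-0.1, 0.4, -3.0]
opening: 0.404
grasp_force: 61.9
turn [0.05 0.06 0.07] shift m [-0.0002 -0.0019  0.0576] t 11.4
```

View pics/c4.png

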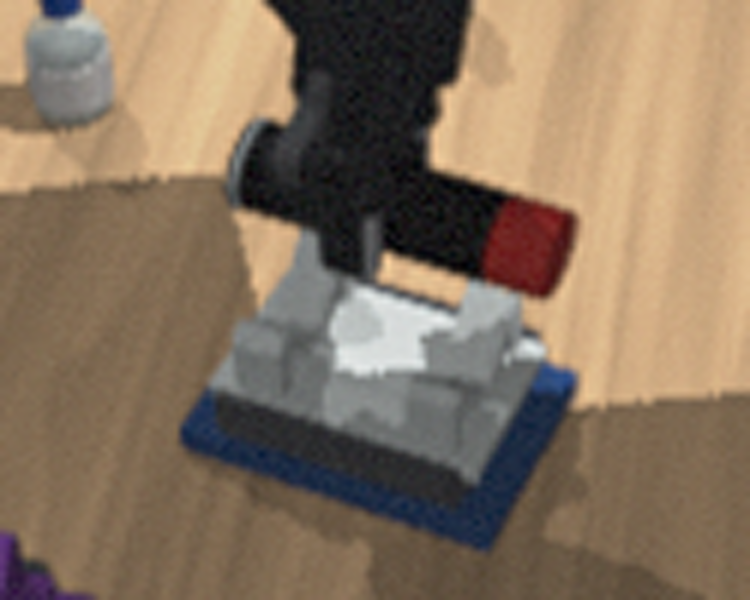

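The side crop shows the barrel parallel to the groove above the block, with its red cap at (530,245) overhanging the right end and the fingers over the slot at (350,250). I'll lower it now.

```bash
python3 -m creep '0 0 0 0 -0.0015 0.02 255;0 0 0 0 -0.0015 0.04 255;0 0 0 0 -0.0015 0.054 255;0 0 0 0 -0.0015 0.058 255;0 0 0 0 -0.0015 0.06 255;0 0 0 0 -0.0015 0.06 255;0 0 0 0 -0.0015 0.06 255;0 0 0 0 -0.0015 0.06 255'
python3 -m creep '0 0 0 0 0 0.002 255;0 0 0 0 0 0.004 255;0 0 0 0 0 0.004 255;0 0 0 0 0 0.004 255'
python3 -c "
from h import *
s=r.sense();print(s['eef_pos'],s['contact_force'],s['wrist_torque'])"
```

```text
clock: 12.45
eef_pos: [593.3, 241.1, 50.1]
tcp_rot: [3.141, 0.001, 2.899]
contact_force: [-0.0, -0.6, -3.4]
opening: 0.406
grasp_force: 61.9
clock: 12.95
eef_pos: [593.3, 241.1, 45.9]
tcp_rot: [3.141, 0.0, 2.899]
contact_force: [-0.8, 0.5, 1.7]
opening: 0.403
grasp_force: 62.1
[593.2816131  241.06168709  45.91535895] [-0.80926156  0.51748113  1.65842047] [-0.02250911 -0.02732408  0.03889834]
```

```bash
python3 -m creep '0 0 0 0 0 0.001 255;0 0 0 0 0 0.002 255;0 0 0 0 0 0.0033 255;0 0 0 0 0 0.0033 255;0 0 0 0 0 0.0033 255;0 0 0 0 0 0.0033 255'
python3 - <<'E'
from h import *
F=[];
for n in('side','scene'):
    f=grab(n,n+'3');F.append(r.sense()['contact_force'][2])
    P=pts(f);hsv=cv2.cvtColor(f['img'],cv2.COLOR_RGB2HSV);H,S,V=[hsv[...,i].astype(int) for i in range(3)]
    a=np.radians(166.05);e=np.array([np.cos(a),np.sin(a)]);nn=np.array([-e[1],e[0]])
    b=(H>100)&(H<125)&(S>110)&(P[...,2]>5)&(P[...,2]<25)&(np.hypot(P[...,0]-596,P[...,1]-240)<90)
    red=((H<6)|(H>174))&(S>120)&(V>40)&(P[...,2]>35)&(P[...,2]<100)&(np.hypot(P[...,0]-596,P[...,1]-240)<95)
    for k,m in(('blue',b),('red',red)):
        p=P[m];s_=(p[:,:2]-[595.1,239.3])@e;t=(p[:,:2]-[595.1,239.3])@nn
        if len(p):print(n,k,len(p),np.percentile(s_,[1,99]).round(1),np.percentile(t,[1,99]).round(1),np.percentile(p[:,2],[2,98]).round(1))
s=r.sense();print(F,s['eef_pos'],s['wrist_torque'],s['clock'])
d=load('side3');c=load('scene3')
cv2.imwrite('pics/c5.png',np.hstack([cv2.resize(d['img'][215:310,215:310],(400,400),interpolation=cv2.INTER_CUBIC),cv2.resize(c['img'][180:250,285:355],(400,400),interpolation=cv2.INTER_CUBIC)])[:,:,::-1])
E
```

```text
clock: 13.7
eef_pos: [593.3, 241.1, 42.7]
tcp_rot: [3.141, 0.0, 2.899]
contact_force: [-0.1, 0.0, 5.3]
opening: 0.404
grasp_force: 62.5
side blue 344 [-60.8  65.6] [-47.9  26.9] [ 6.7 16.1]
side red 180 [49.9 73.5] [-20.2   6.5] [56.7 81.3]
scene blue 221 [-68.3  55.1] [-42.5  43.9] [ 6.3 20.6]
scene red 1 [59. 59.] [16.3 16.3] [65.5 65.5]
[np.float64(6.003633475702698), np.float64(5.256951446790357)] [593.33639369 241.09870776  42.69513905] [0.01119381 0.08835958 0.0396405 ] 13.8
```

View pics/c5.png

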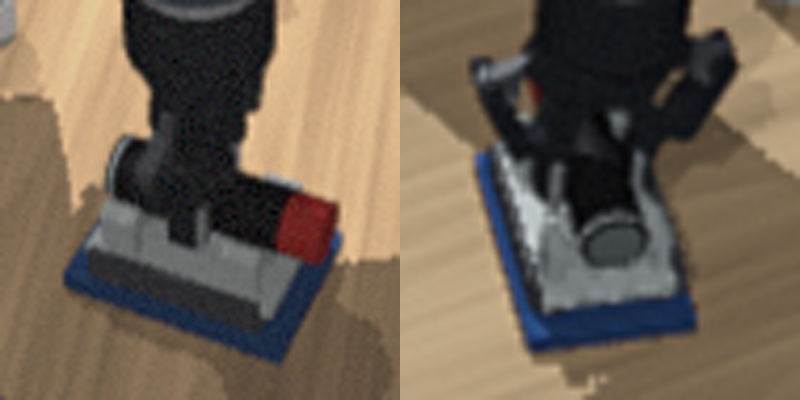

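The picture shows the barrel seated in the groove and level, with its cap at (308,228) overhanging and the lens end at (615,240). Centring along the groove is within about 1 mm. The force indicates a sink of roughly 5.3–5.9 mm, so I'll press a touch more and hand in.

```bash
python3 -m creep '0 0 0 0 0 0.0004 255;0 0 0 0 0 0.0004 255;0 0 0 0 0 0.0004 255;0 0 0 0 0 0.0004 255'
python3 -c "
from h import *
print(r.sense()['contact_force'],r.sense()['eef_pos']);print(r.sign_off())"
```

```text
clock: 14.3
eef_pos: [593.3, 241.1, 42.4]
tcp_rot: [3.141, 0.001, 2.899]
contact_force: [-0.5, 0.6, 5.8]
opening: 0.399
grasp_force: 62.6
[-0.48744856  0.62033486  5.77113833] [593.3493651  241.0963452   42.35033511]
the job is handed in; nothing more can be done
None
```

I handed the job in at 14.3 s: the cap is home with no brass showing, and the barrel lies centred in the V-block to about 1 mm, still gripped, with the bed pressed down an estimated 5.5–6 mm (from force and height). I saw nothing knocked over in the views I checked, and the judge's result was not shown.

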